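Clear the blocked lane and slide the topping pan home

TASK

The open steel topping pan belongs in the free lane of the two-lane steel dock, but a sauce jar stands in that lane and a pepper mill stands before the dock. First stand the sauce jar and the pepper mill upright on the red-edged mat, then slide the pan along the counter, without lifting it, fully home against the stop at the end of the free lane. Leave the lidded pan, the jar already on the mat and everything else where they are.

Things in the scene. Friction and masses are not known exactly. Their poses are not given: they have to be found in the camera images.
- dock: Fixed steel dock for two pans. Origin on the counter between the lanes, which run along its y: mouth to -y, stop to +y. Three rails (10 wide, 25 high, at x = -126, 0, +126, y = -95 to +95) leave lanes 116 wide, centred on x = -63 and +63, floored by the counter. The free lane is the one without the lidded pan.
- dock_stop (a point): Point on the counter at the middle of the inner face of the dock's stop (dock x = 0, y = +95 mm), axes as the dock's. The stop is a wall 55 high, 62 with its wooden cap. A pan fully home touches it: its centre is then 88 mm before it.
- dock_mouth (a point): Point on the counter in the middle of the dock's mouth (dock x = 0, y = -120 mm), at the tip of the tapered middle guide, axes as the dock's. The outer guides flare from the outer rails to x = -150 and +150 at y = -130. All guides are 25 high.
- pan: The open, empty steel topping pan to be slid home, loose, about 0.45 kg: 108 (x) by 176 (y) by 60 high, walls and floor 4 thick (inside 100 by 168). Origin at the centre of its underside; it goes in with its y axis along the dock's (either end first). It can be pushed from outside, or with the fingers inside it.
- lidded_pan: A pan of the same outline (108 by 176) with a white lid, 75 high in all, already parked in one of the lanes; to be left alone. Origin at the centre of its underside.
- sauce_jar: Orange sauce jar with black lid, loose, about 0.35 kg: a cylinder 60 in diameter, 105 high, standing in the free lane. Origin at the centre of its underside, z up its axis.
- pepper_mill: Wooden pepper mill, loose, about 0.25 kg, 150 high, standing before the dock's mouth: foot 58 in diameter, waist 38 at 60 to 85 high, dark cylindrical head 48 in diameter from 105 to 145 high with a small steel nut on top. Origin at the centre of its underside, z up its axis.
- mat: Fixed black rubber mat with a red edge: 240 (x) by 160 (y), 5 thick. Origin at the centre of its underside. The sugar jar already stands on it towards its +x end.
- sugar_jar: White jar 60 in diameter, 95 high, standing on the mat; leave alone. Origin at the centre of its underside.
- tea_tin: Green tin 68 in diameter, 100 high; leave alone. Origin at the centre of its underside.
- mug: Blue mug 76 in diameter, 85 high, handle to its own +y reaching about 70 from the axis; leave alone. Origin at the centre of its underside.
- bowl: White bowl 110 in diameter, 50 high; leave alone. Origin at the centre of its underside.
- syrup: Amber bottle 60 in diameter, 160 high; leave alone. Origin at the centre of its underside.
Not all that is in view belongs to the job. Leave any pink or yellow look-alike of the pepper_mill alone.

How it is judged:
On the way, in this order (a step that is already met when the one before it is completed fails the run):
1. sauce jar and pepper mill both stand upright on the mat, let go (x of sauce_jar in the frame of mat between -0.11 and 0.11 m and y of sauce_jar in the frame of mat between -0.07 and 0.07 m and z of sauce_jar in the frame of mat between -0.004 and 0.015 m and angle between each of sauce_jar, pepper_mill's own z axis and vertical below 0.12 rad and linear speed of each of sauce_jar, pepper_mill below 0.03 m/s and contact force between each of sauce_jar, pepper_mill and the fingers below 0.1 N and x of pepper_mill in the frame of mat between -0.11 and 0.11 m and y of pepper_mill in the frame of mat between -0.07 and 0.07 m and z of pepper_mill in the frame of mat between -0.004 and 0.015 m), for 0.2 s.
2. then the pan is fully home in the free lane ((x of pan in the frame of dock between -0.071 and -0.055 m or x of pan in the frame of dock between 0.055 and 0.071 m) and y of pan in the frame of dock between -0.003 and 0.02 m and angle between the y axis of pan and the y axis of dock, either way round below 0.06 rad and height (world z) of pan below 0.008 m and angle between pan's own z axis and vertical below 0.04 rad and linear speed of pan below 0.02 m/s), for 0.2 s.
At the end, for the whole second after the job is handed in: Jar and mill upright (0.12 rad), released and at rest on the mat (centres at least 10 mm inside its edge); pan at rest, flat on the counter in the free lane: centre within 8 mm of the lane's centre line, within 10 mm of the stop, within 0.06 rad of the lane (all of step 1 and all of step 2); the robot touches nothing.
It fails at once if the pan is lifted more than 20 mm off the counter or tipped (height (world z) of pan above 0.02 m or angle between pan's own z axis and vertical above 0.25 rad).
It fails at once if the sauce jar or the pepper mill is knocked over (angle between any of sauce_jar, pepper_mill's own z axis and vertical above 1 rad).
It fails at once if the lidded pan is shifted more than 15 mm (distance of lidded_pan from where it was at the start of the episode above 0.015 m).
It fails at once if a bystander is shifted more than 25 mm or tipped (distance of any of sugar_jar, tea_tin, mug, bowl, syrup from where it was at the start of the episode above 0.025 m or angle between any of sugar_jar, tea_tin, mug, bowl, syrup's own z axis and vertical above 0.5 rad).
It also fails if it takes over 72 s, if anything falls off the work surface, if the arm or the gripper's body presses on something with over 40 N, if the wrist force passes 120 N, or if a joint passes its speed limit or range.

ROBOT

A 6-joint arm with a two-finger parallel gripper is mounted at the origin on the work surface. World frame = base frame: x ahead of the robot, y to its left, z up, the work surface at z = 0. Lengths are in m, angles in rad, forces in N, time in s.
With the tool pointing down it reaches from about 0.425 to 0.95 m from the base axis. Payload 14.7 kg.
Tool frame: the origin (TCP) lies at the very end of the fingers, on their centre line; the grasp point (between the pads) lies 19 mm behind it; z points along the fingers, y is the line along which they close (so a half turn about z gives the same grasp; the last joint's range is limited). The gripper opens to 85 mm and grips with 20 to 120 N. Pads are 22 mm wide; open, the fingers measure 114 mm over their backs; the gripper's body (76 mm by 85 mm) begins 54 mm behind the grasp point. The pads swing forward as they close: fully open they stand 13 mm farther back than shut.
Start: joints at [-1.189, 0.48, 1.596, -0, 1.065, -0.047], TCP at [0.27, -0.591, 0.231] pointing down, gripper open.
Joint ranges: [-2.75, 2.75], [-0.82, 2.05], [0.23, 2.67], [-1.56, 4.7], [0.09, 2.69], [-2.92, 2.92]. Speed limits (rad/s): [1.89, 1.89, 2.39, 3.01, 3.01, 3.01].

INTERFACE

Orientations are given as a unit quaternion [w, x, y, z].
In Python, from rig import robot gives the robot as it stands.
- The arm moves only by the tool step_arm, never from a script. Its argument "plan" is a list of rows, each an object with "delta_pos": the shift along the world's x, y, z in mm, a list of three; "roll": the turn about the world's z in rad; "gripper": the opening, from 0 (shut) to 1 (fully open). A call has exactly 8 rows; each row is the pose to reach, as a shift and turn from the pose commanded when the call began; what a row does not reach only later rows make up. A row lasts 1/10 s, in which the tool goes at most 50 mm and 8.59 degrees, less where a joint would pass 70% of its speed; a pose out of reach is approached as far as the arm can. A call with a gripper value outside its range is refused whole. The fingers move at their own pace and stop on an object; "squeeze" is the grip in N (left out, the last holds). Time passes only in rows, so rows that repeat a pose let the fingers close, or fill a call up. It gives the time, the measured TCP pose, the force, the opening and the grip force at its end, in the units of the state.
- robot.observe(): the state, without advancing time (a new reading comes with each control period).
- robot.capture(name): name is "scene" or "top"; returns a dict with "frame" (400x640x3 uint8, blue, green, red), "fx", "fy", "cx", "cy" (pixels), "origin" and "attitude" of the camera in the world. Camera axes: x right, y down, z forward; pixel columns grow to the right and rows downward; lengths in m; the calibration is good to about 2 mm. A picture is of the moment at which its call begins. There is no depth.
- robot.close_job(): hands the job in; it is judged then, once.
The state is a dict: "time": time; "joints": joint angles; "qd": joint speeds; "joint_torque": joint torques, N m; "tcp_pos": TCP position; "orientation": TCP orientation; "ft_force": force on the tool from outside, world axes, zero at the start; "torque": the same for the moment, N m; "grip_width": finger opening in m; "grasp_force": force on a finger pad.
Only numpy, scipy, OpenCV 4.12 (cv2) and the standard library are available. Lean on these libraries where they do the work, as an engineer would, in place of code of your own. Each camera call takes 0.05 s, during which the arm holds its last target. There are 200 camera calls.

## Working session

There is one attempt and no reset: what is moved stays moved. The work goes in short steps, Python scripts to look and compute and a tool call to move; the robot and the scene stay as the last step left them, time stands still between calls to the robot, and variables do not carry over. Pictures are saved under pics/ and viewed, at most 10 in all, crops included, and the job is handed in when it is done.

Besides the shell and the picture viewer there is one more tool, called after ">>>" by a JSON object that holds its "op" and its "data". step_arm: Moves the arm, as the interface text tells. Its arguments: {"type":"object","properties":{"plan":{"type":"array"},"squeeze":{"type":"number"}},"required":["plan"]}

```bash
mkdir -p pics && python3 - <<'E'
from rig import robot
import cv2,pickle
for n in("scene","top"):
    c=robot.capture(n); pickle.dump(c,open(f"pics/{n}0.pkl","wb")); cv2.imwrite(f"pics/{n}0.png",c["frame"])
    print(n,c["fx"],c["fy"],c["cx"],c["cy"],c["origin"],c["attitude"])
s=robot.observe();print(s["time"],s["tcp_pos"],s["orientation"],s["grip_width"])
E
```

```text
scene 371.7498751920897 371.7498751920897 316.2898195213941 199.67870490033417 [1.21293922 0.03979419 0.89938936] [-0.23498568  0.64145433  0.68871222 -0.24288589]
top 444.2237282077029 444.2237282077029 315.72642327222246 195.92503090627088 [ 0.45297619 -0.00625948  1.11894239] [ 0.02005021 -0.70042374  0.71296606 -0.02615272]
0.1 [ 0.27014283 -0.59082351  0.2307631 ] [-5.11283831e-04  9.77102050e-01  2.12770568e-01 -8.88472639e-05] 0.08537042173345007
```

View pics/scene0.png

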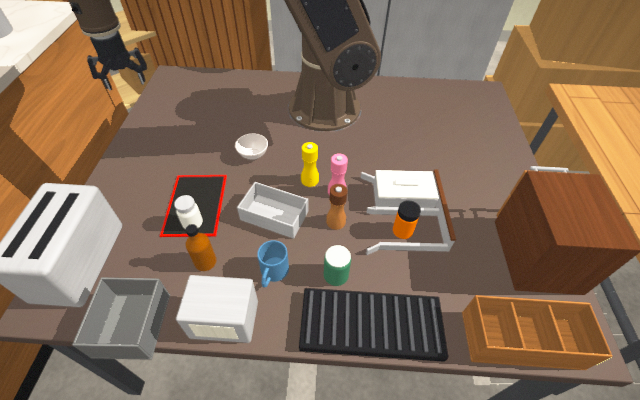

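View pics/top0.png

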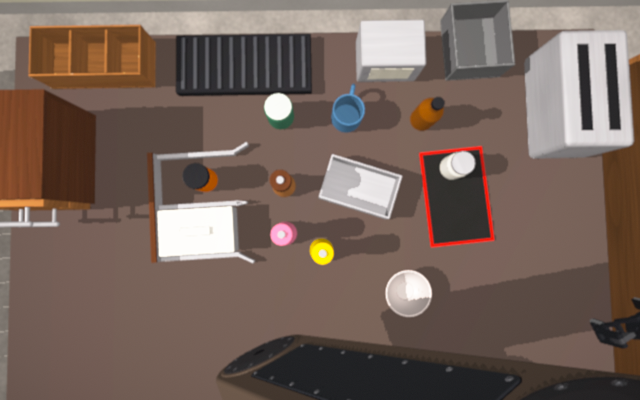

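The wooden pepper mill candidates are, in the top view, brown at (282,183), pink at (283,234) and yellow at (322,251). In the scene view they are at (337,207), (339,172) and (310,165). The brown one fits: it is wooden with a dark head and stands before the free lane. The free lane is the one holding the orange jar (top 203,179). I'll confirm this in a crop and measure.

```bash
cat > h.py <<'E'
import cv2,numpy as np,pickle
from scipy.spatial.transform import Rotation as R
def load(p): return pickle.load(open(p,"rb"))
def ray(c,uv):
    q=np.array(c["attitude"]); M=R.from_quat(np.r_[q[1:],q[0]]).as_matrix()
    d=M@np.array([(uv[0]-c["cx"])/c["fx"],(uv[1]-c["cy"])/c["fy"],1.]); return np.array(c["origin"]),d/np.linalg.norm(d)
def plane(c,uv,z):
    o,d=ray(c,uv); return o+d*(z-o[2])/d[2]
def tri(c1,u1,c2,u2):
    o1,d1=ray(c1,u1);o2,d2=ray(c2,u2)
    s=np.linalg.lstsq(np.c_[d1,-d2],o2-o1,rcond=None)[0]
    a=o1+s[0]*d1;b=o2+s[1]*d2; return (a+b)/2,np.linalg.norm(a-b)
def blobs(c,lo,hi,box,amin=15):
    x0,y0,x1,y1=box; h=cv2.cvtColor(c["frame"],cv2.COLOR_BGR2HSV)[y0:y1,x0:x1]
    m=cv2.inRange(h,np.array(lo),np.array(hi)); cs=cv2.findContours(m,cv2.RETR_EXTERNAL,cv2.CHAIN_APPROX_NONE)[0]
    return [k+np.array([[x0,y0]]) for k in sorted(cs,key=cv2.contourArea,reverse=True) if cv2.contourArea(k)>=amin]
E
python3 - <<'E'
from h import *
np.set_printoptions(precision=4,suppress=True)
T=load("pics/top0.pkl");S=load("pics/scene0.pkl")
a=cv2.resize(T["frame"][135:270,140:500],None,fx=2.2,fy=2.2,interpolation=2);b=cv2.resize(S["frame"][135:265,230:470],None,fx=2.2,fy=2.2,interpolation=2)
im=np.zeros((a.shape[0]+b.shape[0],a.shape[1],3),np.uint8);im[:a.shape[0]]=a;im[a.shape[0]:,:b.shape[1]]=b
cv2.imwrite("pics/crop1.png",im)
def show(n,c,*a,z=None):
    for k in blobs(c,*a)[:2]:
        (u,v),wh,an=cv2.minAreaRect(k);(p,q),r=cv2.minEnclosingCircle(k)
        print(n,"rect",round(u,1),round(v,1),np.round(wh,1),round(an,1),"circ",round(p,1),round(q,1),round(r,1),"bb",cv2.boundingRect(k))
        if z is not None: 
            print("  corners",*[plane(c,t,z)[:2] for t in cv2.boxPoints(cv2.minAreaRect(k))])
for n,c,bm in(("T",T,(410,140,500,250)),("S",S,(155,170,235,242))):
    ks=blobs(c,(0,170,120),(6,255,255),bm)
    k=cv2.convexHull(ks[0]);q=cv2.approxPolyDP(k,6,True).reshape(-1,2)
    print(n,"mat",q.tolist(),*[plane(c,t,.005)[:2] for t in q])
show("T black lid",T,(0,0,0),(180,255,60),(180,160,225,195))
show("S black lid",S,(0,0,0),(180,255,60),(385,195,430,225))
show("T orange",T,(3,200,150),(18,255,255),(180,160,225,200))
show("S orange",S,(3,200,150),(18,255,255),(385,195,430,245))
show("T head",T,(0,60,20),(20,255,110),(265,165,300,200))
show("S head",S,(0,60,20),(20,255,110),(322,180,352,206))
show("T cap",T,(0,80,30),(25,255,160),(140,145,165,268),z=.062)
show("S cap",S,(0,80,30),(25,255,160),(425,165,460,245))
show("T pan",T,(0,0,120),(180,60,255),(315,150,405,222),z=.06)
show("T lid",T,(0,0,200),(180,40,255),(150,200,240,262),z=.075)
E
```

```text
T mat [[481, 146], [494, 239], [431, 246], [419, 153]] [ 0.6455 -0.4385] [ 0.4099 -0.4612] [ 0.3953 -0.3024] [ 0.6302 -0.2801]
S mat [[226, 175], [214, 236], [160, 236], [178, 175]] [ 0.3944 -0.3014] [ 0.6341 -0.2827] [ 0.6456 -0.4366] [ 0.4066 -0.4577]
T black lid rect 195.8 175.8 [24.7 24. ] 45.0 circ 195.6 175.6 12.6 bb (183, 163, 26, 26)
S black lid rect 408.5 210.5 [19. 21.] 90.0 circ 408.7 210.4 10.8 bb (398, 201, 22, 20)
T orange rect 210.2 181.9 [12.3 22.8] 23.2 circ 205.3 179.9 11.5 bb (200, 169, 17, 22)
S orange rect 403.6 226.7 [21.2 23.1] 18.4 circ 404.4 224.6 13.8 bb (393, 213, 25, 26)
T head rect 289.5 184.5 [23. 19.] 90.0 circ 291.6 184.2 13.4 bb (280, 173, 20, 24)
T head rect 266.5 175.0 [ 3. 14.] 0.0 circ 265.0 175.0 7.0 bb (265, 168, 4, 15)
S head rect 331.7 195.8 [26.7 12.9] 30.1 circ 332.5 194.5 13.5 bb (322, 185, 24, 21)
S head rect 349.5 194.5 [21.  3.] 90.0 circ 350.0 194.5 10.5 bb (348, 184, 4, 22)
T cap rect 151.0 207.5 [111.3   6.8] 87.5 circ 150.5 207.5 55.7 bb (146, 152, 11, 112)
  corners [0.6344 0.3901] [0.6349 0.3739] [0.3706 0.3609] [0.3702 0.3769]
S cap rect 445.0 204.9 [75.   6.6] 75.8 circ 444.5 205.0 37.5 bb (433, 169, 24, 73)
T pan rect 359.6 186.5 [76.2 49. ] 17.4 circ 359.6 186.3 43.9 bb (317, 153, 86, 67)
  corners [ 0.516  -0.0163] [ 0.6281 -0.0535] [ 0.5701 -0.2271] [ 0.4586 -0.1887]
T lid rect 199.0 230.6 [55.7 83.2] 86.5 circ 199.3 229.5 47.7 bb (157, 201, 83, 59)
  corners [0.5057 0.3596] [0.5141 0.165 ] [0.3843 0.158 ] [0.3762 0.351 ]
```

View pics/crop1.png

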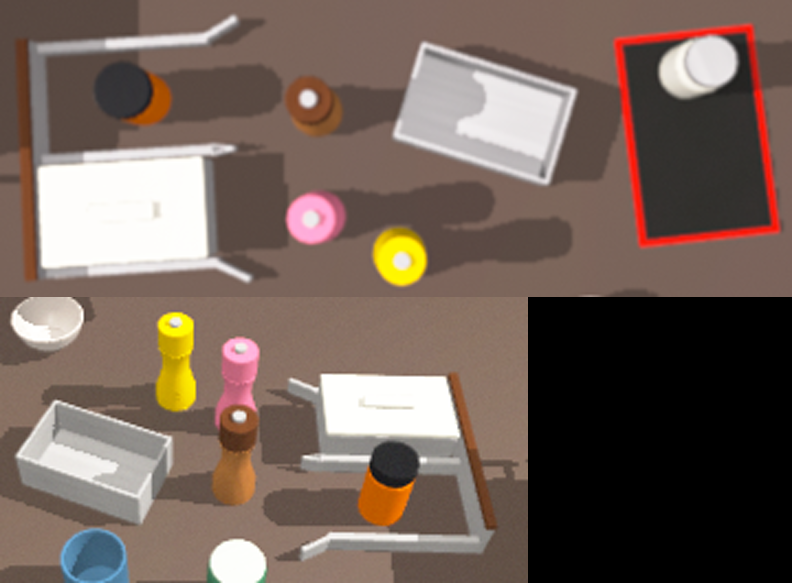

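The crop shows the wooden mill (dark brown head, steel nut at top px (280,180)) standing before the lane with the orange jar. The pink and yellow ones beside it are the decoys. Next I'll get precise positions from two views.

```bash
python3 - <<'E'
from h import *
np.set_printoptions(precision=4,suppress=True)
T=load("pics/top0.pkl");S=load("pics/scene0.pkl")
t=lambda x,y:(140+(x+.5)/2.2-.5,135+(y+.5)/2.2-.5); s=lambda x,y:(230+(x+.5)/2.2-.5,135+(y-297+.5)/2.2-.5)
def P(n,a,b): p,e=tri(T,t(*a),S,s(*b));print(n,p,"gap %.4f"%e)
def nut(c,box):
    k=blobs(c,(0,0,140),(180,90,255),box,2)[0];m=cv2.moments(k);return m["m10"]/m["m00"],m["m01"]/m["m00"]
a,b=nut(T,(272,172,290,190)),nut(S,(332,183,346,195));print("nut",a,b,tri(T,a,S,b))
P("jar lid top",(124,90),(396,458))
k=blobs(T,(0,0,0),(180,255,60),(180,160,225,195))[0];print("lid circ z.105",plane(T,cv2.minEnclosingCircle(k)[0],.102))
for n,a,b in(("c1",(424,43),(58,401)),("c2",(577,93),(18,455)),("c3",(547,184),(141,520)),("c4",(394,137),(172,437))): pass
# world-ordered pan rim corners: scene left-up, left-low, right-low, right-up
P("pan A",(424,43),(141,492));P("pan B",(577,93),(18,455));P("pan C",(547,184),(58,402));P("pan D",(394,137),(172,436))
P("sugar top",(711,60),(0,0)) if 0 else print("sugar",plane(T,t(711,60),.095))
print("mat ctr",np.mean([plane(T,q,.005) for q in[(481,146),(494,239),(431,246),(419,153)]],0))
# rails: top crop points on tops at z=.025
for n,p in(("outer rail stop end",(47,46)),("outer rail mouth",(207,38)),("outer tip",(235,17)),("mid rail stop end",(47,155)),("mid tip",(234,149)),("inner rail mouth",(216,263)),("inner tip",(249,278))): print(n,plane(T,t(*p),.025)[:2])
print("stop inner foot",plane(T,t(47,100),.0)[:2], "cap inner edge",plane(T,t(29,100),.062)[:2])
P("cap outer end",(22,41),(490,527));P("cap inner end",(31,278),(454,375))
E
```

```text
nut (279.51, 179.42) (338.3412698412698, 188.76190476190476) (array([0.5539, 0.0637, 0.1503]), np.float64(0.0006217504717280083))
jar lid top [0.5705 0.2592 0.107 ] gap 0.0045
lid circ z.105 [0.571  0.2593 0.102 ]
pan A [ 0.6198 -0.0545  0.0712] gap 0.0060
pan B [ 0.5639 -0.2217  0.0592] gap 0.0046
pan C [ 0.4653 -0.1863  0.0569] gap 0.0050
pan D [ 0.5193 -0.0222  0.0627] gap 0.0023
sugar [ 0.593  -0.3597  0.095 ]
mat ctr [ 0.5202 -0.3705  0.005 ]
outer rail stop end [0.6311 0.3646]
outer rail mouth [0.6372 0.1848]
outer tip [0.6606 0.1531]
mid rail stop end [0.5083 0.3641]
mid tip [0.5114 0.1554]
inner rail mouth [0.385  0.1763]
inner tip [0.3677 0.1399]
stop inner foot [0.5727 0.3728] cap inner edge [0.5664 0.3713]
cap outer end [0.6315 0.3804 0.0591] gap 0.0003
cap inner end [0.375  0.3696 0.0617] gap 0.0029
```

>>> {"op": "step_arm", "data": {"plan": [{"delta_pos": [45,50,5],"roll": -0.06,"gripper": 1},{"delta_pos": [85,90,10],"roll": -0.12,"gripper": 1},{"delta_pos": [115,140,10],"roll": -0.18,"gripper": 1},{"delta_pos": [145,190,10],"roll": -0.24,"gripper": 1},{"delta_pos": [170,240,10],"roll": -0.3,"gripper": 1},{"delta_pos": [195,290,10],"roll": -0.36,"gripper": 1},{"delta_pos": [215,330,10],"roll": -0.4,"gripper": 1},{"delta_pos": [235,370,10],"roll": -0.43,"gripper": 1}], "squeeze": 40}}

```text
time: 0.9
tcp_pos: [0.4871, -0.2561, 0.2412]
orientation: [-0.0, 1.0, -0.002, -0.0]
ft_force: [0.5, 0.4, -0.3]
grip_width: 0.0857
grasp_force: 0.0
```

>>> {"op": "step_arm", "data": {"plan": [{"delta_pos": [8,48,0],"roll": 0,"gripper": 1},{"delta_pos": [16,96,0],"roll": 0,"gripper": 1},{"delta_pos": [24,144,0],"roll": 0,"gripper": 1},{"delta_pos": [33,192,0],"roll": 0,"gripper": 1},{"delta_pos": [41,240,0],"roll": 0,"gripper": 1},{"delta_pos": [49,285,0],"roll": 0,"gripper": 1},{"delta_pos": [49,285,0],"roll": 0,"gripper": 1},{"delta_pos": [49,285,0],"roll": 0,"gripper": 1}]}}

```text
time: 1.7
tcp_pos: [0.5354, 0.028, 0.241]
orientation: [0.0, 1.0, 0.001, -0.0]
ft_force: [-0.5, 0.1, -0.1]
grip_width: 0.085
grasp_force: 0.0
```

>>> {"op": "step_arm", "data": {"plan": [{"delta_pos": [18.5,36,0],"roll": 0,"gripper": 1},{"delta_pos": [18.5,36,-20],"roll": 0,"gripper": 1},{"delta_pos": [18.5,36,-60],"roll": 0,"gripper": 1},{"delta_pos": [18.5,36,-100],"roll": 0,"gripper": 1},{"delta_pos": [18.5,36,-133],"roll": 0,"gripper": 1},{"delta_pos": [18.5,36,-133],"roll": 0,"gripper": 1},{"delta_pos": [18.5,36,-133],"roll": 0,"gripper": 0.5},{"delta_pos": [18.5,36,-133],"roll": 0,"gripper": 0.2}]}}

```text
time: 2.5
tcp_pos: [0.5552, 0.0624, 0.11]
orientation: [-0.0, 1.0, -0.001, 0.001]
ft_force: [0.2, -0.5, 0.6]
grip_width: 0.0589
grasp_force: 0.0
```

>>> {"op": "step_arm", "data": {"plan": [{"delta_pos": [0,0,0],"roll": 0,"gripper": 0.2},{"delta_pos": [0,0,0],"roll": 0,"gripper": 0.2},{"delta_pos": [0,0,0],"roll": 0,"gripper": 0.2},{"delta_pos": [0,0,0],"roll": 0,"gripper": 0.2},{"delta_pos": [0,0,10],"roll": 0,"gripper": 0.2},{"delta_pos": [0,0,30],"roll": 0,"gripper": 0.2},{"delta_pos": [0,0,60],"roll": 0,"gripper": 0.2},{"delta_pos": [0,0,90],"roll": 0,"gripper": 0.2}]}}

```text
time: 3.3
tcp_pos: [0.5539, 0.063, 0.2005]
orientation: [-0.0, 1.0, -0.001, 0.0]
ft_force: [0.2, -0.4, -2.4]
grip_width: 0.0469
grasp_force: 41.7
```

>>> {"op": "step_arm", "data": {"plan": [{"delta_pos": [-5,-20,10],"roll": 0,"gripper": 0.2},{"delta_pos": [-16,-65,10],"roll": 0,"gripper": 0.2},{"delta_pos": [-28,-110,10],"roll": 0,"gripper": 0.2},{"delta_pos": [-39,-155,10],"roll": 0,"gripper": 0.2},{"delta_pos": [-50,-200,10],"roll": 0,"gripper": 0.2},{"delta_pos": [-61,-245,10],"roll": 0,"gripper": 0.2},{"delta_pos": [-72,-290,10],"roll": 0,"gripper": 0.2},{"delta_pos": [-83,-335,10],"roll": 0,"gripper": 0.2}]}}

```text
time: 4.1
tcp_pos: [0.4705, -0.2739, 0.2099]
orientation: [0.0, 1.0, -0.001, 0.001]
ft_force: [0.6, 0.8, -2.5]
grip_width: 0.047
grasp_force: 42.1
```

>>> {"op": "step_arm", "data": {"plan": [{"delta_pos": [-10,-40,0],"roll": 0,"gripper": 0.2},{"delta_pos": [-19,-75,0],"roll": 0,"gripper": 0.2},{"delta_pos": [-28,-110,0],"roll": 0,"gripper": 0.2},{"delta_pos": [-36,-140,0],"roll": 0,"gripper": 0.2},{"delta_pos": [-36,-146,-10],"roll": 0,"gripper": 0.2},{"delta_pos": [-36,-146,-40],"roll": 0,"gripper": 0.2},{"delta_pos": [-36,-146,-70],"roll": 0,"gripper": 0.2},{"delta_pos": [-36,-146,-88],"roll": 0,"gripper": 0.2}]}}

```text
time: 4.9
tcp_pos: [0.4346, -0.417, 0.1191]
orientation: [-0.001, 1.0, -0.001, -0.0]
ft_force: [-0.0, -0.3, -1.4]
grip_width: 0.0469
grasp_force: 42.3
```

>>> {"op": "step_arm", "data": {"plan": [{"delta_pos": [0,0,-2],"roll": 0,"gripper": 0.2},{"delta_pos": [0,0,-4],"roll": 0,"gripper": 0.2},{"delta_pos": [0,0,-6],"roll": 0,"gripper": 0.2},{"delta_pos": [0,0,-7],"roll": 0,"gripper": 0.2},{"delta_pos": [0,0,-7],"roll": 0,"gripper": 0.2},{"delta_pos": [0,0,-7],"roll": 0,"gripper": 0.2},{"delta_pos": [0,0,-7],"roll": 0,"gripper": 0.2},{"delta_pos": [0,0,-7],"roll": 0,"gripper": 0.2}]}}

```text
time: 5.7
tcp_pos: [0.4359, -0.4185, 0.1153]
orientation: [0.001, 1.0, -0.001, 0.001]
ft_force: [-2.3, 2.5, 10.3]
grip_width: 0.047
grasp_force: 43.7
```

>>> {"op": "step_arm", "data": {"plan": [{"delta_pos": [0,0,1],"roll": 0,"gripper": 0.3},{"delta_pos": [0,0,1],"roll": 0,"gripper": 0.8},{"delta_pos": [0,0,1],"roll": 0,"gripper": 1},{"delta_pos": [0,0,1],"roll": 0,"gripper": 1},{"delta_pos": [0,0,5],"roll": 0,"gripper": 1},{"delta_pos": [0,0,40],"roll": 0,"gripper": 1},{"delta_pos": [0,0,80],"roll": 0,"gripper": 1},{"delta_pos": [10,35,105],"roll": 0,"gripper": 1}]}}

```text
time: 6.5
tcp_pos: [0.4454, -0.3862, 0.2211]
orientation: [0.002, 1.0, -0.002, 0.001]
ft_force: [1.3, 0.6, 0.9]
grip_width: 0.0857
grasp_force: 0.0
```

>>> {"op": "step_arm", "data": {"plan": [{"delta_pos": [8,45,0],"roll": 0,"gripper": 1},{"delta_pos": [16,90,0],"roll": 0,"gripper": 1},{"delta_pos": [24,135,0],"roll": 0,"gripper": 1},{"delta_pos": [32,180,0],"roll": 0,"gripper": 1},{"delta_pos": [40,225,0],"roll": 0,"gripper": 1},{"delta_pos": [48,270,0],"roll": 0,"gripper": 1},{"delta_pos": [56,315,0],"roll": 0,"gripper": 1},{"delta_pos": [64,360,0],"roll": 0,"gripper": 1}]}}

```text
time: 7.3
tcp_pos: [0.5092, -0.0212, 0.2187]
orientation: [0.0, 1.0, -0.001, 0.0]
ft_force: [1.0, -0.2, -1.0]
grip_width: 0.0855
grasp_force: 0.0
```

>>> {"op": "step_arm", "data": {"plan": [{"delta_pos": [10,45,0],"roll": 0,"gripper": 1},{"delta_pos": [20,90,0],"roll": 0,"gripper": 1},{"delta_pos": [30,135,0],"roll": 0,"gripper": 1},{"delta_pos": [40,180,0],"roll": 0,"gripper": 1},{"delta_pos": [50,225,0],"roll": 0,"gripper": 1},{"delta_pos": [58,262,0],"roll": 0,"gripper": 1},{"delta_pos": [62,280,0],"roll": 0,"gripper": 1},{"delta_pos": [62,280,0],"roll": 0,"gripper": 1}]}}

```text
time: 8.1
tcp_pos: [0.5712, 0.2591, 0.2181]
orientation: [-0.0, 1.0, 0.001, 0.0]
ft_force: [0.4, -1.0, 0.7]
grip_width: 0.0854
grasp_force: 0.0
```

```bash
python3 - <<'E'
from h import *
from rig import robot
T=robot.capture("top");S=robot.capture("scene")
a=cv2.resize(T["frame"][120:270,140:500],None,fx=2,fy=2,interpolation=2);b=cv2.resize(S["frame"][130:265,150:470],None,fx=2,fy=2,interpolation=2)
im=np.zeros((a.shape[0]+b.shape[0],720,3),np.uint8);im[:a.shape[0]]=a;im[a.shape[0]:,:b.shape[1]]=b
cv2.imwrite("pics/crop2.png",im)
E
```

```text
(no output)
```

View pics/crop2.png

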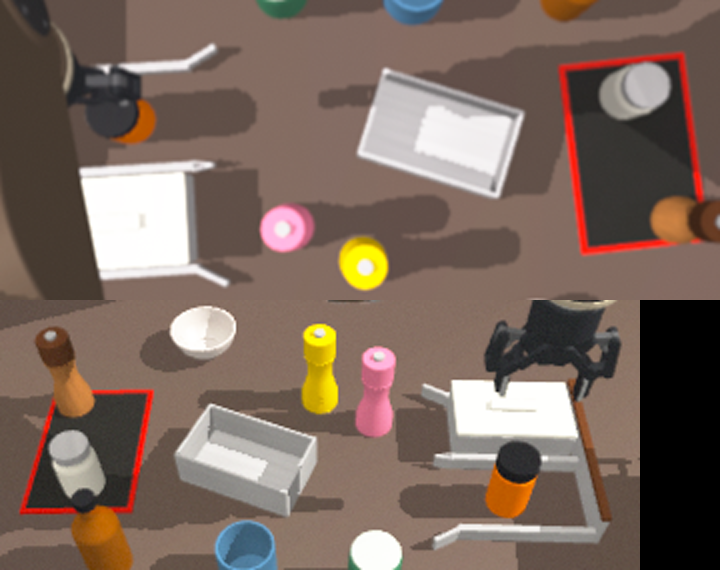

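The mill stands upright on the mat's −x,−y corner (top crop head (712,218)), and the jar is still in its lane under the open gripper. Now I'll grasp the jar.

>>> {"op": "step_arm", "data": {"plan": [{"delta_pos": [0,0,-40],"roll": 0,"gripper": 1},{"delta_pos": [0,0,-80],"roll": 0,"gripper": 1},{"delta_pos": [0,0,-120],"roll": 0,"gripper": 1},{"delta_pos": [0,0,-150],"roll": 0,"gripper": 1},{"delta_pos": [0,0,-160],"roll": 0,"gripper": 1},{"delta_pos": [0,0,-160],"roll": 0,"gripper": 1},{"delta_pos": [0,0,-160],"roll": 0,"gripper": 0.6},{"delta_pos": [0,0,-160],"roll": 0,"gripper": 0.4}]}}

```text
time: 9.0
tcp_pos: [0.5724, 0.2574, 0.0603]
orientation: [-0.001, 1.0, -0.001, 0.001]
ft_force: [-1.4, 12.3, 12.7]
grip_width: 0.0598
grasp_force: 43.5
```

>>> {"op": "step_arm", "data": {"plan": [{"delta_pos": [0,0,0],"roll": 0,"gripper": 0.4},{"delta_pos": [0,0,0],"roll": 0,"gripper": 0.4},{"delta_pos": [0,0,0],"roll": 0,"gripper": 0.4},{"delta_pos": [0,0,10],"roll": 0,"gripper": 0.4},{"delta_pos": [0,0,40],"roll": 0,"gripper": 0.4},{"delta_pos": [0,0,80],"roll": 0,"gripper": 0.4},{"delta_pos": [0,0,120],"roll": 0,"gripper": 0.4},{"delta_pos": [0,-5,140],"roll": 0,"gripper": 0.4}]}}

```text
time: 9.8
tcp_pos: [0.5723, 0.2528, 0.2032]
orientation: [-0.001, 1.0, -0.0, 0.002]
ft_force: [-0.2, 0.2, -3.4]
grip_width: 0.0595
grasp_force: 44.2
```

>>> {"op": "step_arm", "data": {"plan": [{"delta_pos": [-3,-25,0],"roll": 0,"gripper": 0.4},{"delta_pos": [-8,-70,0],"roll": 0,"gripper": 0.4},{"delta_pos": [-13,-115,0],"roll": 0,"gripper": 0.4},{"delta_pos": [-19,-160,0],"roll": 0,"gripper": 0.4},{"delta_pos": [-24,-205,0],"roll": 0,"gripper": 0.4},{"delta_pos": [-30,-250,0],"roll": 0,"gripper": 0.4},{"delta_pos": [-35,-295,0],"roll": 0,"gripper": 0.4},{"delta_pos": [-40,-340,0],"roll": 0,"gripper": 0.4}]}}

```text
time: 10.6
tcp_pos: [0.5306, -0.0898, 0.1996]
orientation: [0.0, 1.0, -0.001, 0.001]
ft_force: [0.9, -0.1, -3.7]
grip_width: 0.0595
grasp_force: 44.2
```

>>> {"op": "step_arm", "data": {"plan": [{"delta_pos": [-5,-40,0],"roll": 0,"gripper": 0.4},{"delta_pos": [-10,-80,0],"roll": 0,"gripper": 0.4},{"delta_pos": [-15,-120,0],"roll": 0,"gripper": 0.4},{"delta_pos": [-20,-160,0],"roll": 0,"gripper": 0.4},{"delta_pos": [-25,-200,0],"roll": 0,"gripper": 0.4},{"delta_pos": [-29,-230,0],"roll": 0,"gripper": 0.4},{"delta_pos": [-30,-245,-5],"roll": 0,"gripper": 0.4},{"delta_pos": [-30,-248,-20],"roll": 0,"gripper": 0.4}]}}

```text
time: 11.4
tcp_pos: [0.5016, -0.3381, 0.1797]
orientation: [0.001, 1.0, -0.001, 0.001]
ft_force: [1.0, 0.1, -2.8]
grip_width: 0.0591
grasp_force: 44.3
```

>>> {"op": "step_arm", "data": {"plan": [{"delta_pos": [0,0,-30],"roll": 0,"gripper": 0.4},{"delta_pos": [0,0,-60],"roll": 0,"gripper": 0.4},{"delta_pos": [0,0,-85],"roll": 0,"gripper": 0.4},{"delta_pos": [0,0,-100],"roll": 0,"gripper": 0.4},{"delta_pos": [0,0,-106],"roll": 0,"gripper": 0.4},{"delta_pos": [0,0,-110],"roll": 0,"gripper": 0.4},{"delta_pos": [0,0,-112],"roll": 0,"gripper": 0.4},{"delta_pos": [0,0,-112],"roll": 0,"gripper": 0.4}]}}

```text
time: 12.2
tcp_pos: [0.5015, -0.3362, 0.0669]
orientation: [0.0, 1.0, -0.001, 0.0]
ft_force: [-0.4, -0.8, -3.0]
grip_width: 0.0594
grasp_force: 44.3
```

Not in contact yet, so I'll go down a little further.

>>> {"op": "step_arm", "data": {"plan": [{"delta_pos": [0,0,-1],"roll": 0,"gripper": 0.4},{"delta_pos": [0,0,-2],"roll": 0,"gripper": 0.4},{"delta_pos": [0,0,-3],"roll": 0,"gripper": 0.4},{"delta_pos": [0,0,-3],"roll": 0,"gripper": 0.4},{"delta_pos": [0,0,-3],"roll": 0,"gripper": 0.4},{"delta_pos": [0,0,-3],"roll": 0,"gripper": 0.4},{"delta_pos": [0,0,-3],"roll": 0,"gripper": 0.4},{"delta_pos": [0,0,-3],"roll": 0,"gripper": 0.4}]}}

```text
time: 13.0
tcp_pos: [0.5018, -0.3364, 0.0646]
orientation: [0.001, 1.0, -0.001, 0.001]
ft_force: [-0.2, 3.7, 13.2]
grip_width: 0.0592
grasp_force: 39.7
```

>>> {"op": "step_arm", "data": {"plan": [{"delta_pos": [0,0,1],"roll": 0,"gripper": 0.6},{"delta_pos": [0,0,1],"roll": 0,"gripper": 1},{"delta_pos": [0,0,1],"roll": 0,"gripper": 1},{"delta_pos": [0,0,1],"roll": 0,"gripper": 1},{"delta_pos": [0,0,30],"roll": 0,"gripper": 1},{"delta_pos": [0,0,75],"roll": 0,"gripper": 1},{"delta_pos": [0,0,120],"roll": 0,"gripper": 1},{"delta_pos": [0,10,155],"roll": 0,"gripper": 1}]}}

```text
time: 13.8
tcp_pos: [0.5015, -0.327, 0.2209]
orientation: [0.001, 1.0, -0.001, 0.001]
ft_force: [1.3, 0.2, 0.2]
grip_width: 0.0855
grasp_force: 0.0
```

```bash
python3 - <<'E'
from h import *
from rig import robot
np.set_printoptions(precision=4,suppress=True)
T=robot.capture("top");S=robot.capture("scene")
pickle.dump(T,open("pics/top3.pkl","wb"));pickle.dump(S,open("pics/scene3.pkl","wb"))
a=cv2.resize(T["frame"][135:260,300:510],None,fx=2.4,fy=2.4,interpolation=2);b=cv2.resize(S["frame"][130:250,150:350],None,fx=2.4,fy=2.4,interpolation=2)
im=np.zeros((a.shape[0]+b.shape[0],504,3),np.uint8);im[:a.shape[0]]=a;im[a.shape[0]:,:b.shape[1]]=b
cv2.imwrite("pics/crop3.png",im)
for k in blobs(T,(0,0,105),(180,60,255),(315,150,405,222))[:1]:
    r=cv2.minAreaRect(k);print(r);print(*[plane(T,t,.06)[:2] for t in cv2.boxPoints(r)])
E
```

```text
((359.76629638671875, 186.5309295654297), (76.53685760498047, 49.10346984863281), 17.2414608001709)
[ 0.5157 -0.0164] [ 0.6281 -0.0535] [ 0.5702 -0.2279] [ 0.4585 -0.1896]
```

View pics/crop3.png

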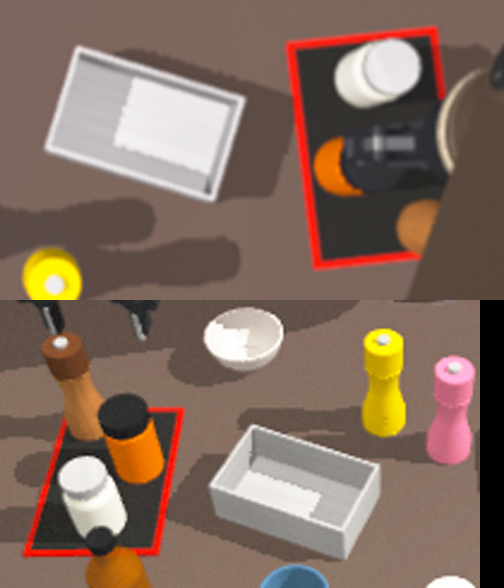

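The crop shows the orange jar (top 340,165) and the mill both upright on the mat, clear of the sugar jar. The pan is unmoved: centre ≈ (0.543, −0.122), yaw ≈ −0.32. Next I'll pinch its rear end wall.

>>> {"op": "step_arm", "data": {"plan": [{"delta_pos": [5,40,0],"roll": -0.1,"gripper": 1},{"delta_pos": [10,80,0],"roll": -0.2,"gripper": 1},{"delta_pos": [14,115,0],"roll": -0.3,"gripper": 1},{"delta_pos": [14.5,123.5,0],"roll": -0.322,"gripper": 1},{"delta_pos": [14.5,123.5,-40],"roll": -0.322,"gripper": 1},{"delta_pos": [14.5,123.5,-80],"roll": -0.322,"gripper": 1},{"delta_pos": [14.5,123.5,-110],"roll": -0.322,"gripper": 1},{"delta_pos": [14.5,123.5,-110],"roll": -0.322,"gripper": 1}]}}

```text
time: 14.7
tcp_pos: [0.513, -0.2013, 0.1045]
orientation: [-0.001, 0.987, -0.161, -0.003]
ft_force: [0.3, -0.6, 1.2]
grip_width: 0.0853
grasp_force: 0.0
```

>>> {"op": "step_arm", "data": {"plan": [{"delta_pos": [0,0,-30],"roll": 0,"gripper": 1},{"delta_pos": [0,0,-60],"roll": 0,"gripper": 1},{"delta_pos": [0,0,-78],"roll": 0,"gripper": 1},{"delta_pos": [0,0,-81],"roll": 0,"gripper": 1},{"delta_pos": [0,0,-81],"roll": 0,"gripper": 0.8},{"delta_pos": [0,0,-81],"roll": 0,"gripper": 0.6},{"delta_pos": [0,0,-81],"roll": 0,"gripper": 0.4},{"delta_pos": [0,0,-81],"roll": 0,"gripper": 0.2}]}}

```text
time: 15.5
tcp_pos: [0.5161, -0.2028, 0.0283]
orientation: [0.0, 0.987, -0.161, 0.001]
ft_force: [-0.6, 0.2, 0.3]
grip_width: 0.0283
grasp_force: 0.0
```

>>> {"op": "step_arm", "data": {"plan": [{"delta_pos": [0,0,0],"roll": 0,"gripper": 0.1},{"delta_pos": [0,0,0],"roll": 0,"gripper": 0},{"delta_pos": [0,0,0],"roll": 0,"gripper": 0},{"delta_pos": [0,0,0],"roll": 0,"gripper": 0},{"delta_pos": [0,0,0],"roll": 0,"gripper": 0},{"delta_pos": [0,0,0],"roll": 0,"gripper": 0},{"delta_pos": [0,0,0],"roll": 0,"gripper": 0},{"delta_pos": [0,0,0],"roll": 0,"gripper": 0}]}}

```text
time: 16.3
tcp_pos: [0.5158, -0.2026, 0.0278]
orientation: [0.0, 0.987, -0.161, 0.0]
ft_force: [-0.7, 1.9, 8.8]
grip_width: 0.0032
grasp_force: 39.6
```

Gripped. Before sliding, I'll measure the obstacles along the path (tin, mug, pink and yellow mills).

```bash
python3 - <<'E'
from h import *
np.set_printoptions(precision=4,suppress=True)
T=load("pics/top0.pkl");S=load("pics/scene0.pkl")
def C(c,lo,hi,box):
    k=blobs(c,lo,hi,box)[0];return cv2.fitEllipse(cv2.convexHull(k))
for n,lo,hi,bt,bs,z in(("tin lid",(0,0,150),(180,60,255),(258,88,300,122),(320,243,356,275),.1),):
    a,b=C(T,lo,hi,bt),C(S,lo,hi,bs);print(n,a[:2],b[:2],tri(T,a[0],S,b[0]),"planeT",plane(T,a[0],z))
a=C(T,(95,80,40),(120,255,255),(325,85,370,135));print("mug",a,plane(T,a[0],.06))
for n,bx,bs,lo,hi in(("pink",(268,218,300,250),(325,148,355,192),(150,60,80),(178,255,255)),("yellow",(305,234,340,270),(296,138,325,190),(22,120,80),(35,255,255))):
    nt=C(T,(0,0,180),(180,60,255),bx);print(n,nt[0],plane(T,nt[0],.15)[:2])
lane=lambda dx,dy:(np.array([.5078,.275])+dx*np.array([.9991,.043])+dy*np.array([-.043,.9991]))
# overlay of dock model points for a check in the top view: project rail tops
q=np.array(T["attitude"]);M=R.from_quat(np.r_[q[1:],q[0]])
def proj(p):
    v=M.inv().apply(np.array(p)-T["origin"]);return T["cx"]+T["fx"]*v[0]/v[2],T["cy"]+T["fy"]*v[1]/v[2]
g=cv2.cvtColor(T["frame"],cv2.COLOR_BGR2GRAY)
# rail edges: brightness profile across the outer and middle rail at three dock y
for dy in(-.09,-.06,-.04,.06,.08):
  for x0 in(0.,.126):
    xs=np.arange(x0-.03,x0+.031,.001)
    pr=np.array([cv2.getRectSubPix(g,(1,1),proj(np.r_[lane(x,dy),.025]))[0,0] for x in xs])
    print(dy,x0,"bright>150 at",[round(float(x)*1000) for x,p in zip(xs,pr) if p>150][::1])
E
```

```text
tin lid ((277.3292236328125, 106.33092498779297), (27.216650009155273, 28.01074981689453)) ((337.5115051269531, 255.6520233154297), (22.571325302124023, 26.03853416442871)) (array([0.7302, 0.07  , 0.0998]), np.float64(5.2293622835442105e-05)) planeT [0.7301 0.07   0.1   ]
mug ((348.0851745605469, 109.08709716796875), (31.250762939453125, 47.96412658691406), 16.0938720703125) [ 0.7315 -0.0982  0.06  ]
pink (280.6255798339844, 234.00576782226562) [0.4348 0.0625]
yellow (322.1236877441406, 253.12367248535156) [ 0.3918 -0.0268]
-0.09 0.0 bright>150 at [-6, -5, -4, -3, -2, -1, 0, 1, 2, 3, 4, 5, 6]
-0.09 0.126 bright>150 at [120, 121, 122, 123, 124, 125, 126, 127, 128, 129, 130, 131, 132]
-0.06 0.0 bright>150 at [-30, -29, -28, -27, -26, -25, -24, -23, -22, -21, -20, -19, -18, -17, -16, -15, -14, -13, -12, -11, -10, -9, -8, -7, -6, -5, -4, -3, -2, -1, 0, 1, 2, 3, 4, 5, 6]
-0.06 0.126 bright>150 at [119, 120, 121, 122, 123, 124, 125, 126, 127, 128, 129, 130, 131, 132]
-0.04 0.0 bright>150 at [-30, -29, -28, -27, -26, -25, -24, -23, -22, -21, -20, -19, -18, -17, -16, -15, -14, -13, -12, -11, -10, -9, -8, -7, -6, -5, -4, -3, -2, -1, 0, 1, 2, 3, 4, 5, 6]
-0.04 0.126 bright>150 at [120, 121, 122, 123, 124, 125, 126, 127, 128, 129, 130, 131, 132]
0.06 0.0 bright>150 at [-30, -29, -28, -27, -26, -25, -24, -23, -22, -21, -20, -19, -18, -17, -16, -15, -14, -13, -12, -11, -10, -9, -8, -7, -6, -5, -4, -3, -2, -1, 0, 1, 2, 3]
0.06 0.126 bright>150 at [121, 122, 123, 124, 125, 126, 127, 128, 129]
0.08 0.0 bright>150 at [-30, -29, -28, -27, -26, -25, -24, -23, -22, -21, -20, -19, -18, -17, -16, -15, -14, -13, -12, -11, -10, -9, -8, -7, -6, -5, -4, -3, -2, -1, 0, 1, 2, 3]
0.08 0.126 bright>150 at [122, 123, 124, 125, 126, 127, 128, 129]
```

The dock model matches the rail images to within 1 mm. The tin (x 0.73), mug (x 0.73) and pink mill (x 0.435) are all clear of the path. Sliding and turning the pan to a spot before the mouth.

>>> {"op": "step_arm", "data": {"plan": [{"delta_pos": [6,12,0],"roll": 0.03,"gripper": 0},{"delta_pos": [16,36,0],"roll": 0.085,"gripper": 0},{"delta_pos": [27,60,0],"roll": 0.14,"gripper": 0},{"delta_pos": [38,86,0],"roll": 0.2,"gripper": 0},{"delta_pos": [50,112,0],"roll": 0.26,"gripper": 0},{"delta_pos": [60,138,0],"roll": 0.32,"gripper": 0},{"delta_pos": [68,158,0],"roll": 0.365,"gripper": 0},{"delta_pos": [68,162,0],"roll": 0.365,"gripper": 0}]}}

```text
time: 17.1
tcp_pos: [0.5851, -0.0391, 0.0278]
orientation: [0.0, 1.0, 0.022, 0.001]
ft_force: [1.5, -6.5, 7.1]
grip_width: 0.0037
grasp_force: 40.7
```

```bash
python3 - <<'E'
from h import *
from rig import robot
np.set_printoptions(precision=4,suppress=True)
T=robot.capture("top");s=robot.observe();print(s["tcp_pos"],s["orientation"],s["ft_force"])
cv2.imwrite("pics/crop4.png",cv2.resize(T["frame"][130:280,140:400],None,fx=3,fy=3,interpolation=2))
E
```

```text
[ 0.5847 -0.0394  0.0278] [0.0001 0.9998 0.0215 0.0009] [1.974  5.6079 6.7785]
```

View pics/crop4.png

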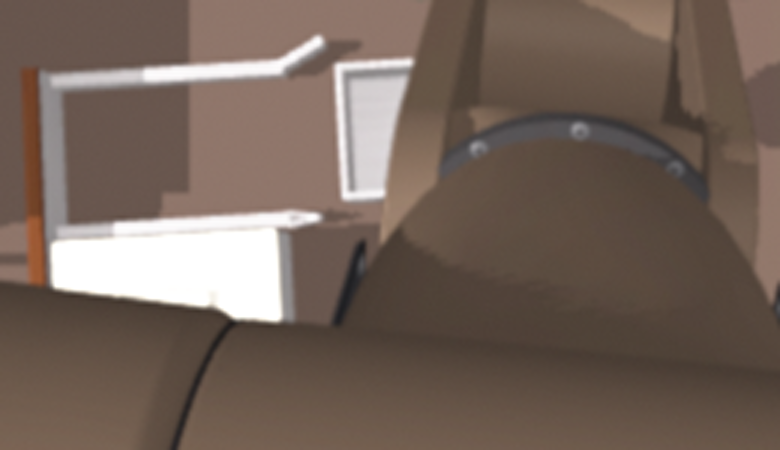

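The pan's front rim corners are visible at crop (337,65) and (345,200), just before the mouth. I'll work out their dock coordinates.

```bash
python3 - <<'E'
from h import *
np.set_printoptions(precision=4,suppress=True)
T=load("pics/top0.pkl")
o=np.array([.5078,.275]);X=np.array([.9991,.043]);Y=np.array([-.043,.9991])
im=cv2.imread("pics/crop4.png")
f=lambda x,y:(140+(x+.5)/3-.5,130+(y+.5)/3-.5)
W=lambda x,y:plane(T,f(x,y),.06)[:2]-o
for p in((336,64),(344,201),(412,59),(382,197)): w=W(*p);print(p,"dock",w@X,w@Y)
# sub-pixel side edges: column profiles
g=cv2.cvtColor(im,cv2.COLOR_BGR2GRAY).astype(float)
for x in(350,365,380,395): 
    d=np.diff(g[40:90,x]);y=40+d.argmax(); w=W(x,y);e=g[180:215,x];yy=180+np.diff(e).argmin();v=W(x,yy);print("outer edge dock x %.4f"%(w@X)," inner edge %.4f"%(v@X))
for y in(90,120,150,175):
    d=np.diff(g[y,320:350]);x=320+d.argmax();w=W(x,y);print("front dock y %.4f at x %.4f"%(w@Y,w@X))
E
```

```text
(336, 64) dock 0.11912203189021547 -0.14437424579365943
(344, 201) dock 0.008957071117881167 -0.14504814679936565
(412, 59) dock 0.1195309106568743 -0.20530365139541218
(382, 197) dock 0.010315678723553398 -0.17536319061735478
outer edge dock x 0.1209  inner edge 0.0103
outer edge dock x 0.1210  inner edge 0.0103
outer edge dock x 0.1219  inner edge 0.0096
outer edge dock x 0.1211  inner edge 0.0033
front dock y -0.1417 at x 0.0983
front dock y -0.1420 at x 0.0741
front dock y -0.1416 at x 0.0500
front dock y -0.1422 at x 0.0299
```

>>> {"op": "step_arm", "data": {"plan": [{"delta_pos": [-2,8,0],"roll": 0,"gripper": 0},{"delta_pos": [-3,24,0],"roll": 0,"gripper": 0},{"delta_pos": [-4,42,0],"roll": 0,"gripper": 0},{"delta_pos": [-4.5,60,0],"roll": 0,"gripper": 0},{"delta_pos": [-5,78,0],"roll": 0,"gripper": 0},{"delta_pos": [-6,94,0],"roll": 0,"gripper": 0},{"delta_pos": [-6.5,100,0],"roll": 0,"gripper": 0},{"delta_pos": [-6.5,100,0],"roll": 0,"gripper": 0}]}}

```text
time: 17.95
tcp_pos: [0.5772, 0.06, 0.0278]
orientation: [-0.0, 1.0, 0.02, 0.0]
ft_force: [-1.4, 7.6, 8.0]
grip_width: 0.0033
grasp_force: 41.0
```

>>> {"op": "step_arm", "data": {"plan": [{"delta_pos": [-0.5,12,0],"roll": 0,"gripper": 0},{"delta_pos": [-1.3,30,0],"roll": 0,"gripper": 0},{"delta_pos": [-2,48,0],"roll": 0,"gripper": 0},{"delta_pos": [-3,66,0],"roll": 0,"gripper": 0},{"delta_pos": [-3.6,84,0],"roll": 0,"gripper": 0},{"delta_pos": [-4.4,102,0],"roll": 0,"gripper": 0},{"delta_pos": [-5.2,120,0],"roll": 0,"gripper": 0},{"delta_pos": [-5.3,124,0],"roll": 0,"gripper": 0}]}}

```text
time: 18.75
tcp_pos: [0.5719, 0.1839, 0.0278]
orientation: [0.0, 1.0, 0.021, 0.0]
ft_force: [0.7, -9.3, 11.8]
grip_width: 0.0035
grasp_force: 41.8
```

>>> {"op": "step_arm", "data": {"plan": [{"delta_pos": [0,2,0],"roll": 0,"gripper": 0},{"delta_pos": [0,4,0],"roll": 0,"gripper": 0},{"delta_pos": [-0.2,6,0],"roll": 0,"gripper": 0},{"delta_pos": [-0.3,8,0],"roll": 0,"gripper": 0},{"delta_pos": [-0.4,9,0],"roll": 0,"gripper": 0},{"delta_pos": [-0.4,10,0],"roll": 0,"gripper": 0},{"delta_pos": [-0.4,10,0],"roll": 0,"gripper": 0},{"delta_pos": [-0.4,10,0],"roll": 0,"gripper": 0}]}}

```text
time: 19.55
tcp_pos: [0.5716, 0.1924, 0.0278]
orientation: [0.0, 1.0, 0.02, 0.0]
ft_force: [-0.0, -6.1, 10.7]
grip_width: 0.0034
grasp_force: 41.6
```

>>> {"op": "step_arm", "data": {"plan": [{"delta_pos": [0,1,0],"roll": 0,"gripper": 0},{"delta_pos": [0,2,0],"roll": 0,"gripper": 0},{"delta_pos": [0,3,0],"roll": 0,"gripper": 0},{"delta_pos": [0,4,0],"roll": 0,"gripper": 0},{"delta_pos": [-0.2,5,0],"roll": 0,"gripper": 0},{"delta_pos": [-0.2,6,0],"roll": 0,"gripper": 0},{"delta_pos": [-0.2,6,0],"roll": 0,"gripper": 0},{"delta_pos": [-0.2,6,0],"roll": 0,"gripper": 0}]}}

```text
time: 20.35
tcp_pos: [0.5714, 0.1984, 0.0278]
orientation: [0.0, 1.0, 0.02, 0.0]
ft_force: [0.1, -7.1, 10.3]
grip_width: 0.0032
grasp_force: 41.6
```

>>> {"op": "step_arm", "data": {"plan": [{"delta_pos": [0,1,0],"roll": 0,"gripper": 0},{"delta_pos": [0,2,0],"roll": 0,"gripper": 0},{"delta_pos": [0,3,0],"roll": 0,"gripper": 0},{"delta_pos": [0,4,0],"roll": 0,"gripper": 0},{"delta_pos": [0,4,0],"roll": 0,"gripper": 0},{"delta_pos": [0,4,0],"roll": 0,"gripper": 0},{"delta_pos": [0,4,0],"roll": 0,"gripper": 0},{"delta_pos": [0,4,0],"roll": 0,"gripper": 0}]}}

```text
time: 21.15
tcp_pos: [0.5717, 0.1996, 0.0278]
orientation: [0.001, 1.0, 0.02, -0.0]
ft_force: [5.8, -38.3, 13.2]
grip_width: 0.0033
grasp_force: 42.6
```

Contact with the stop (38 N at the predicted spot). I'll ease off, let go and rise.

>>> {"op": "step_arm", "data": {"plan": [{"delta_pos": [0,-1,0],"roll": 0,"gripper": 0},{"delta_pos": [0,-1.5,0],"roll": 0,"gripper": 0.1},{"delta_pos": [0,-1.5,0],"roll": 0,"gripper": 0.4},{"delta_pos": [0,-1.5,0],"roll": 0,"gripper": 0.6},{"delta_pos": [0,-1.5,0],"roll": 0,"gripper": 0.6},{"delta_pos": [0,-1.5,0],"roll": 0,"gripper": 0.6},{"delta_pos": [0,-1.5,20],"roll": 0,"gripper": 0.6},{"delta_pos": [0,-1.5,50],"roll": 0,"gripper": 0.6}]}}

```text
time: 21.95
tcp_pos: [0.5698, 0.2017, 0.0763]
orientation: [0.0, 1.0, 0.021, -0.002]
ft_force: [0.2, 0.4, 0.7]
grip_width: 0.0516
grasp_force: 0.0
```

>>> {"op": "step_arm", "data": {"plan": [{"delta_pos": [0,0,45],"roll": 0,"gripper": 0.6},{"delta_pos": [0,0,90],"roll": 0,"gripper": 0.6},{"delta_pos": [-10,-40,130],"roll": 0,"gripper": 0.6},{"delta_pos": [-20,-85,150],"roll": 0,"gripper": 0.6},{"delta_pos": [-30,-130,150],"roll": 0,"gripper": 0.6},{"delta_pos": [-40,-175,150],"roll": 0,"gripper": 0.6},{"delta_pos": [-50,-220,150],"roll": 0,"gripper": 0.6},{"delta_pos": [-50,-220,150],"roll": 0,"gripper": 0.6}]}}

```text
time: 22.75
tcp_pos: [0.5199, -0.0223, 0.2275]
orientation: [0.0, 1.0, 0.019, -0.0]
ft_force: [-0.3, 0.2, -0.7]
grip_width: 0.0515
grasp_force: 0.0
```

```bash
python3 - <<'E'
from h import *
from rig import robot
np.set_printoptions(precision=4,suppress=True)
T=robot.capture("top");S=robot.capture("scene");pickle.dump((T,S),open("pics/f.pkl","wb"))
a=cv2.resize(T["frame"][130:275,130:510],None,fx=2,fy=2,interpolation=2);b=cv2.resize(S["frame"][130:265,150:470],None,fx=2,fy=2,interpolation=2)
im=np.zeros((a.shape[0]+b.shape[0],760,3),np.uint8);im[:a.shape[0]]=a;im[a.shape[0]:,:b.shape[1]]=b
cv2.imwrite("pics/crop5.png",im)
o=np.array([.5078,.275]);X=np.array([.9991,.043]);Y=np.array([-.043,.9991])
# pan rim edges along dock lines at z=.06 in the top view
q=np.array(T["attitude"]);M=R.from_quat(np.r_[q[1:],q[0]]);g=cv2.cvtColor(T["frame"],cv2.COLOR_BGR2GRAY)
def pr(x,y):
    v=M.inv().apply(np.r_[o+x*X+y*Y,.06]-T["origin"]);return int(cv2.getRectSubPix(g,(1,1),(T["cx"]+T["fx"]*v[0]/v[2],T["cy"]+T["fy"]*v[1]/v[2]))[0,0])
for x in(.03,.063,.095): print("rear profile x",x,[(int(y*1000),pr(x,y)) for y in np.arange(-.1,-.064,.003)])
E
```

```text
rear profile x 0.03 [(-100, 80), (-97, 80), (-94, 87), (-91, 108), (-88, 122), (-84, 129), (-81, 167), (-78, 222), (-75, 237), (-72, 237), (-69, 237), (-66, 236), (-63, 235)]
rear profile x 0.063 [(-100, 80), (-97, 80), (-94, 85), (-91, 108), (-88, 124), (-84, 129), (-81, 166), (-78, 218), (-75, 232), (-72, 231), (-69, 231), (-66, 230), (-63, 230)]
rear profile x 0.095 [(-100, 80), (-97, 80), (-94, 86), (-91, 110), (-88, 126), (-84, 133), (-81, 175), (-78, 233), (-75, 237), (-72, 233), (-69, 233), (-66, 233), (-63, 233)]
```

View pics/crop5.png

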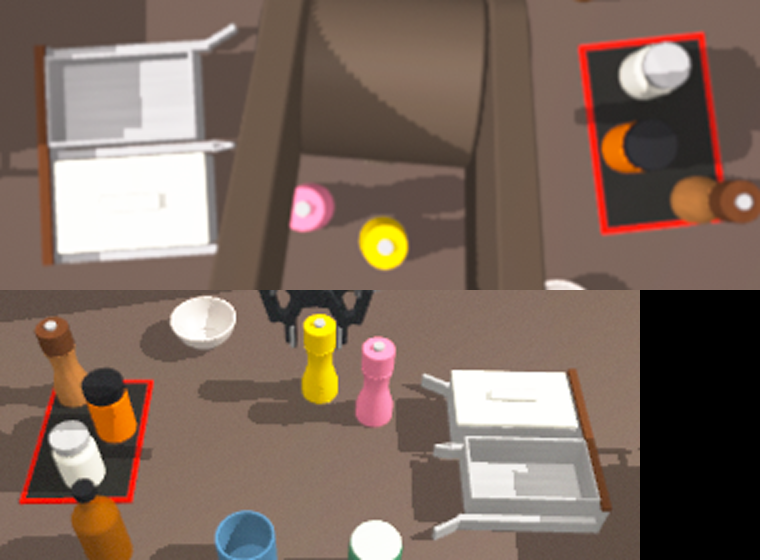

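The pan sits in the free lane with its rear rim at dock y ≈ −81 mm, square across, so it is home. The jar and mill stand upright on the mat. I'll check the mill's place numerically, then hand in.

```bash
python3 - <<'E'
from h import *
from rig import robot
T,S=load("pics/f.pkl")
c=np.array([.5202,-.3705]);X=np.array([.9955,.095]);Y=np.array([-.095,.9955])
def nut(c,b):
    k=blobs(c,(0,0,140),(180,90,255),b,2)[0];m=cv2.moments(k);return m["m10"]/m["m00"],m["m01"]/m["m00"]
p,e=tri(T,nut(T,(496,225,508,237)),S,nut(S,(169,142,182,153)))
j=plane(T,(130+652/2,130+144/2),.11)
print("mill",p,e,(p[:2]-c)@X,(p[:2]-c)@Y,"jar",(j[:2]-c)@X,(j[:2]-c)@Y)
a=(p[:2]-c)
if abs(a@X)<.105 and abs(a@Y)<.065: print(robot.close_job())
E
```

```text
mill [ 0.43387953 -0.4173713   0.15436983] 5.075491803875219e-05 -0.090384797603077 -0.03845993137396238 jar -0.017283853578517996 0.03721544313840858
the job is handed in; nothing more can be done
None
```

I handed the job in at about 23 s of the 72 s allowed: the sauce jar and pepper mill stand upright on the mat, and the pan was slid along the counter home against the stop in the free lane. No verdict was shown.

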